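# Close a control box with its hook-in cover

## Task

Take the grey cover out of the wooden rack, lay it down flat on the bench or mat with its grip rib up and let go of it. Then take it again another way, hook its tongue under the slot bar of the open control box while the cover is tilted, and pivot it down under control, without letting it fall shut, until the spring latch has snapped over its other end and the cover lies flat and fully home; let go of it. Do not knock the plywood panel, jar, tin, tape roll or screwdriver about.

Things in the scene. Friction and masses are not known exactly. Their poses are not given: they have to be found in the camera images.
- cover: Grey plastic cover, about 0.2 kg: plate 150 (x) x 90 (y) x 8 mm (z), tongue (front lip) at its -x end, grip rib on its outer face. Origin: centre of the plate's underside; z points out of the outer face. Starts standing in the rack on its long edge y = -45, y up, rib away from the robot: at first only the upper long edge (8 mm thick, 98 mm above the bench) can be gripped, from above.
- lip (a point): Middle of the cover's tongue tip, (-87, 0, 2) mm in the cover's frame; axes as the cover's. The tongue is 60 mm wide, 4 mm thick, flush with the underside, and sticks out 12 mm past the plate's front edge (x = -75).
- rib (a point): Centre of the top of the cover's grip rib, (15, 0, 30) mm in the cover's frame; axes as the cover's. The rib is straight, 70 mm long (along x), 16 mm wide, 22 mm high (z 8 to 30).
- box: Grey steel control box, fixed, lying open side up: x -96 to +104, 118 (y) x 58 mm high. Origin on the bench under the cover's place. Side walls 12 mm thick, 94 mm between them; inside each a ledge (top z = 50, |y| 35 to 47, x -76 to +76) carries the plate's margins, the tongue dips freely between the ledges. Rear wall at x = 78, top z = 56; spring latch at this +x end, the far one from the robot.
- bar (a point): Middle of the inner lower edge of the box's slot bar, (-76, 0, 55) mm in the box's frame; axes as the box's. The bar, at the box's -x end (towards the robot), is 3 mm thick (z 55 to 58), reaches from x = -90 to -76 between the side walls and is flush with their tops. The tongue goes under it; the plate's front edge ends against its inner edge (1 mm play).
- seat (a point): Where the cover's origin must end: 50 mm above the box's origin, level with the ledge tops; axes as the box's; the seated cover's axes are parallel to them (tongue towards the box's -x, rib up). Side play 2 mm either way.
- latch (a joint): Spring latch, 28 mm wide, at y = 0 of the box: steel nose with a 55 degree slope on top, from its tip (x = 70, z = 60 mm in the box's frame) up to x = 81, z = 77. Value in m: 0 = sprung out, 5 mm over the cover's rear edge, to 0.009 pushed back. Pressing the cover's rear edge down the slope pushes it back (3 to 6 N; some 10 N down at the rib), then it snaps over the cover's top.
- rack: Low wooden rack, fixed, left or right of the mat with the box on the other side. Base 200 (x) x 130 mm (y -40 to +90), 8 mm thick. Two grooves along x, 150 mm long, 11 mm wide, floor 8 mm and walls to 32 mm above the bench, at y = 0 (holds the cover) and y = +70 (plywood panel); +y is the side towards the robot. Origin on the bench under the middle of the cover's groove.
- mat: Thin black rubber mat, 220 (x) x 180 (y) x 3 mm, fixed in the middle of the bench between rack and box: a clear place. Origin: centre of its underside.
- panel: Plywood panel 130 x 8 x 66 mm standing in the rack's other groove, to leave alone. Origin: centre of its lower edge.
- jar: Glass jar 64 mm across, 85 mm high, to leave alone. Origin: centre of its underside.
- tin: Tin 76 mm across, 100 mm high, to leave alone. Origin: centre of its underside.
- tape: Cardboard-coloured tape roll lying flat, 100 mm across, 48 mm high, to leave alone. Origin: centre of its underside.
- driver: Screwdriver 200 mm long lying on the bench, to leave alone. Origin: the underside of its middle.
Mind the look-alikes: they are no part of the job. Several things have the shape of the cover; the one meant has the colours described above.

How it is judged:
By the outcome, as a careful person would: the job done as asked, in the order asked, and still so for the second after the job is handed in, with the robot touching nothing.
It also fails if it takes over 58 s, if anything falls off the work surface, if the arm or the gripper's body presses on something with over 40 N, if the wrist force passes 120 N, or if a joint passes its speed limit or range.

## Robot

A 6-joint arm with a two-finger parallel gripper is mounted at the origin on the work surface. World frame = base frame: x ahead of the robot, y to its left, z up, the work surface at z = 0. Lengths are in m, angles in rad, forces in N, time in s.
With the tool pointing down it reaches from about 0.275 to 0.825 m from the base axis. Payload 4.9 kg.
Tool frame: the origin (TCP) lies midway between the tips of the shut fingers; the grasp point (between the pads) lies 19 mm behind it (tcp_to_grasp is the distance from the TCP to the grasp point, in m); z points along the fingers, y is the line along which they close (so a half turn about z gives the same grasp; the last joint's range is limited). The gripper opens to 85 mm and grips with 20 to 120 N. Pads are 22 mm wide; open, the fingers measure 114 mm over their backs; the gripper's body (76 mm by 85 mm) begins 54 mm behind the grasp point. The pads swing forward as they close: fully open they stand 13 mm farther back than shut.
Start: joints at [0.997, 0.326, -0.193, 1.052, 0, 1.437], TCP at [0.234, 0.498, 0.231] pointing down, gripper open.
Joint ranges: [-2.65, 2.65], [-0.97, 1.79], [-1.3, 1.35], [-1.93, 2.1], [-1.47, 1.37], [-3.14, 3.14]. Speed limits (rad/s): [2.57, 2.57, 3.14, 3.14, 3.14, 3.14].

## Interface

Orientations are given as a rotation vector (axis times angle).
In Python, from plant import state, camera, camera_info, hand_in, tcp_to_grasp gives the robot as it stands.
- The arm moves only by the shell command python3 -m pendant 'ROWS' [OPENING]. ROWS is JSON, a list of rows, each an object of numbers: "x", "y", "z": the shift along the tool's x, y, z in mm; "turn": the turn about the tool's z in rad. In form: [{"x": .., "y": .., "z": .., "turn": ..}, ...]. A call has 1 to 12 rows; each row is the pose to reach, as a shift and turn from the pose commanded when the call began, along the tool's axes at that moment; what a row does not reach only later rows make up. A row lasts 1/12 s, in which the tool goes at most 41.7 mm and 7.16 degrees, less where a joint would pass 70% of its speed; a pose out of reach is approached as far as the arm can. A call with a gripper value outside its range is refused whole. OPENING is the opening, from -1 (shut) to 1 (fully open), set as the call begins (- or left out, the last holds). The fingers move at their own pace and stop on an object; the grip force is fixed at half the most. Time passes only in rows, so rows that repeat a pose let the fingers close. It gives the time, the measured TCP pose, the force, the opening and the grip force at its end, in the units of the state.
- state(): the state, without advancing time (a new reading comes with each control period).
- camera(name): name is "scene" or "top" or "wrist"; returns (picture, depth): 480x640x3 uint8, red, green, blue; 480x640 float32, m along the optical axis (not along the pixel's ray), 0 where there is no reading.
- camera_info(name): a dict with "fx", "fy", "cx", "cy" (pixels), "view" (4x4, takes a point from world to camera coordinates); the wrist camera has in their place "T_tool_cam" (4x4, takes a point from camera to tool coordinates, whose origin is the TCP and whose axes are the flange's). Camera axes: x right, y up, looking along -z (the intrinsics and any distortion apply to the point x, -y, -z); pixel columns grow to the right and rows downward; lengths in m; the calibration is good to about 2 mm. A picture is of the moment at which its call begins: read the wrist's pose just before it. camera_info takes no time and is no camera call.
- hand_in(): hands the job in; it is judged then, once.
The state is a dict: "clock": time; "joint_pos": joint angles; "joint_velocities": joint speeds; "tau": joint torques, N m; "tool_pos": TCP position; "ee_rot": TCP orientation; "contact_force": force on the tool from outside, world axes, zero at the start; "ft_torque": the same for the moment, N m; "gripper_width": finger opening in m; "grip_force": force on a finger pad.
Only numpy, scipy, OpenCV 4.12 (cv2) and the standard library are available. Lean on these libraries where they do the work, as an engineer would, in place of code of your own. Each camera call takes 0.05 s, during which the arm holds its last target. There are 200 camera calls.

## Working session

There is one attempt and no reset: what is moved stays moved. The work goes in short steps, Python scripts to look and compute and a shell command to move; the robot and the scene stay as the last step left them, time stands still between calls to the robot, and variables do not carry over. Pictures are saved under pics/ and viewed, at most 10 in all, crops included, and the job is handed in when it is done.

```bash
mkdir -p pics; ls
cat > h.py <<'E'
import numpy as np, cv2
from plant import *
from scipy.spatial.transform import Rotation as R
def shot(name,fn):
    s=state(); p,d=camera(name); np.savez('pics/'+fn,p=p,d=d,tp=s['tool_pos'],tr=s['ee_rot']); cv2.imwrite('pics/'+fn+'.png',p[:,:,::-1]); return p,d
def cloud(name,d,z=None):
    i=camera_info(name); v,u=np.mgrid[:480,:640]
    P=np.stack([(u-i['cx'])/i['fx']*d,-(v-i['cy'])/i['fy']*d,-d],-1)
    V=np.linalg.inv(np.array(i['view'])); return P@V[:3,:3].T+V[:3,3]
E
python3 - <<'E'
from h import *
for n in('scene','top'):
    p,d=shot(n,n+'0'); print({k:v for k,v in camera_info(n).items()})
s=state(); print(s, tcp_to_grasp)
print(R.from_rotvec(s['ee_rot']).as_matrix().round(3), camera_info('wrist'))
E
```

```text
pics
{'fx': 439.55243294199556, 'fy': 439.55243294199556, 'cx': 326.9149802468853, 'cy': 241.77209821683894, 'view': array([[ 0.35885577,  0.93321576,  0.01819041, -0.17108683],
       [-0.65014265,  0.23592541,  0.722256  ,  0.30334262],
       [ 0.6697291 , -0.27101209,  0.69138656, -1.41366604],
       [ 0.        ,  0.        ,  0.        ,  1.        ]])}
{'fx': 596.9300523505735, 'fy': 596.9300523505735, 'cx': 315.61328155165904, 'cy': 238.68040249342977, 'view': array([[-9.60627224e-04, -9.99989322e-01, -4.52036068e-03,
         2.42790078e-03],
       [ 9.73686431e-01, -1.96548611e-03,  2.27883460e-01,
        -5.36403184e-01],
       [-2.27889911e-01, -4.18250280e-03,  9.73677922e-01,
        -1.49861246e+00],
       [ 0.00000000e+00,  0.00000000e+00,  0.00000000e+00,
         1.00000000e+00]])}
{'clock': 0.1, 'joint_pos': array([ 9.96824323e-01,  3.26868964e-01, -1.93444041e-01,  1.05199407e+00,
       -1.09721594e-05,  1.43663109e+00]), 'joint_velocities': array([-0.0011043 , -0.00083922,  0.003833  , -0.00051486, -0.00118639,
       -0.0012846 ]), 'tau': array([ 1.1462178
[... 247 characters left out ...]
ray([-0.21721494, -0.24774008,  0.70846453]), 'ft_torque': array([-0.01311441,  0.03009214, -0.02148242]), 'grip_force': 0.0, 'gripper_width': 0.08530136568047986} 0.0187
[[-0.905  0.426 -0.001]
 [ 0.426  0.905 -0.001]
 [ 0.    -0.001 -1.   ]] {'fx': 379.7229429546505, 'fy': 379.7229429546505, 'cx': 315.9531724889122, 'cy': 242.0406626583824, 'T_tool_cam': array([[ 1.42312158e-03,  9.61051881e-01,  2.76364356e-01,
         7.06095034e-02],
       [ 9.99998980e-01, -1.33448592e-03, -5.08784561e-04,
        -7.45432095e-04],
       [-1.20164016e-04,  2.76364798e-01, -9.61052800e-01,
        -1.41452764e-01],
       [ 0.00000000e+00,  0.00000000e+00,  0.00000000e+00,
         1.00000000e+00]])}
```

View pics/top0.png

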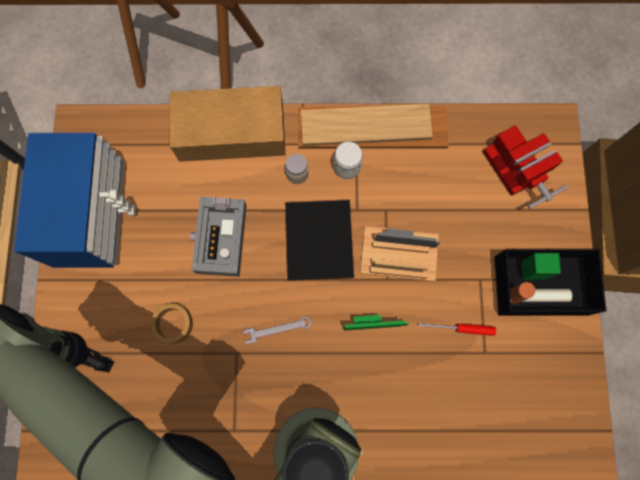

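View pics/scene0.png

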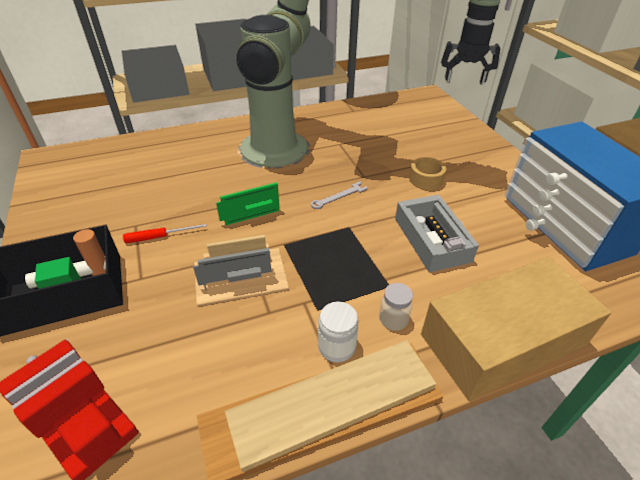

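```bash
cat >> h.py <<'E'
def rect(Q):
    c,s,a=cv2.minAreaRect((Q*1000).astype(np.float32)); return np.round(c,1),np.round(s,1),round(a,1)
E
python3 - <<'E'
from h import *
f=np.load('pics/top0.npz'); p,d=f['p'],f['d']; C=cloud('top',d)
def sel(r0,r1,c0,c1,z0,z1):
    X=C[r0:r1,c0:c1].reshape(-1,3); m=(X[:,2]>z0)&(X[:,2]<z1); return X[m]
for n,a in dict(cover=(215,258,365,445,.085,.11),panel=(255,280,365,430,.06,.09),rackbase=(220,285,355,445,.004,.014),boxtop=(190,280,185,250,.052,.063),boxall=(190,280,180,250,.02,.09),
  latch=(190,215,205,240,.065,.09),bench=(290,310,100,300,-.02,.02),green=(310,335,335,415,.03,.12),jar=(150,185,280,312,.05,.12),tin=(135,180,330,365,.08,.12),tape=(295,345,150,195,.03,.06)).items():
    X=sel(*a); print(n,len(X), X[:,2].min().round(4),np.median(X[:,2]).round(4),X[:,2].max().round(4), rect(X[:,:2]) if n!='bench' else '')
    
m=(p.max(-1)<40); m[:195]=0;m[285:]=0;m[:,:280]=0;m[:,360:]=0
print('mat',np.median(C[m][:,2]),rect(C[m][:,:2]))
X=sel(215,258,365,445,.093,.102); q=np.polyfit(X[:,1],X[:,0],1); print('cover fit',q,X[:,1].min(),X[:,1].max(),np.median(X[:,2]))
# colours of cover edge: tongue side
big=cv2.resize(p[185:285,180:250],None,fx=6,fy=6,interpolation=cv2.INTER_CUBIC)
big2=cv2.resize(p[215:285,355:445],None,fx=4.2,fy=4.2,interpolation=cv2.INTER_CUBIC)
o=np.zeros((600,800,3),np.uint8); o[:600,:420]=big; o[:294,420:798]=big2
cv2.imwrite('pics/c1.png',o[:,:,::-1])
E
```

```text
cover 253 0.085 0.0967 0.1067 (array([ 533.2, -236.1]), array([159.1,  11.8]), 83.3)
panel 211 0.0601 0.0726 0.0836 (array([ 465.6, -214.5]), array([130.6,   9.6]), 84.3)
rackbase 1683 0.004 0.0078 0.014 (array([ 513.4, -225.9]), array([244.8, 176.7]), 89.8)
boxtop 1232 0.052 0.0573 0.063 (array([550.9, 259. ]), array([119.8, 201.1]), 85.8)
boxall 2766 0.0201 0.0528 0.0846 (array([551.8, 268.1]), array([138.5, 202.4]), 85.9)
latch 149 0.0653 0.0711 0.0846 (array([633.8, 239.1]), array([71.6, 32.2]), 86.8)
bench 3854 -0.0176 -0.0001 0.0176 
green 526 0.0308 0.0604 0.0974 (array([ 324. , -149.4]), array([ 30.7, 160. ]), 3.8)
jar 464 0.0502 0.0835 0.0932 (array([734.3,  53.2]), array([59.3, 59.7]), 47.6)
tin 616 0.08 0.0993 0.1098 (array([756.9, -84.5]), array([72.1, 72.9]), 34.0)
tape 599 0.0306 0.0473 0.0571 (array([320.9, 374.7]), array([98.2, 99.5]), 88.9)
mat 0.0029890448427970506 (array([418.4, -12. ]), array([474.3, 171.4]), 2.3)
cover fit [0.10927088 0.55938689] -0.30584619478850605 -0.15792160034375693 0.09723431184662656
```

View pics/c1.png

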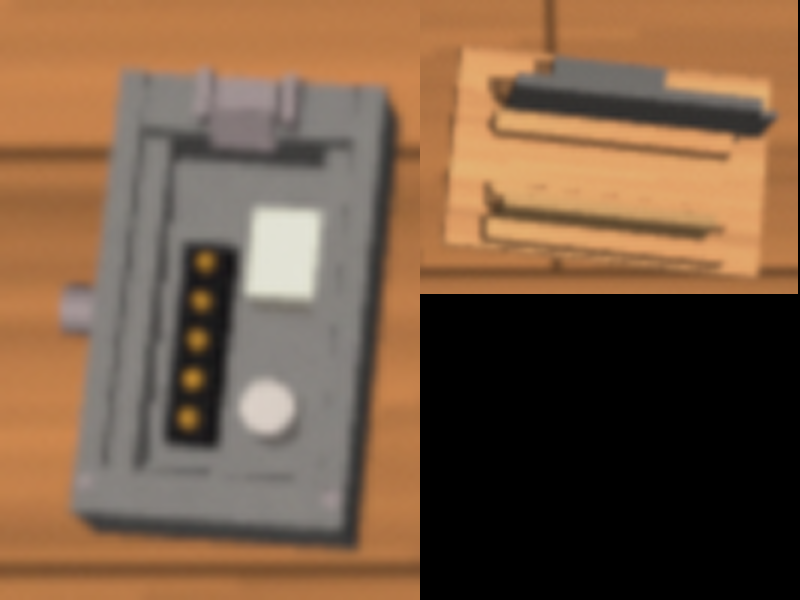

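The top view shows the cover standing in the rack at about px (405,238) with its tongue on the right (−y). The box is at (218,235), latch on the far side and bar on the near side. The mat is at (320,240), and the green look-alike at (372,322). The measured heights match the given sizes: cover edge 97 mm, box top 57 mm, panel 73 mm. Moving off now.

```bash
cat >> h.py <<'E'
def go(x,y,z,yaw):
    "tool-axis shift (mm) and turn from the present pose to TCP (mm), tool-y yaw (deg)"
    s=state(); M=R.from_rotvec(s['ee_rot']).as_matrix()
    D=M.T@(np.array([x,y,z])-s['tool_pos']*1000); cur=np.degrees(np.arctan2(M[1,1],M[0,1]))
    t=(cur-yaw+180)%360-180
    print('clock %.2f'%s['clock'],'pos',(s['tool_pos']*1000).round(1),'yaw %.1f'%cur,'F',s['contact_force'].round(1),'w %.1f'%(s['gripper_width']*1000),'q6 %.2f'%s['joint_pos'][5],'->',D.round(1),'turn %.3f'%np.radians(t))
E
python3 -m pendant '[{"x":-594,"y":-565,"z":50,"turn":-1.90},{"x":-594,"y":-565,"z":50,"turn":-1.90},{"x":-594,"y":-565,"z":50,"turn":-1.90},{"x":-594,"y":-565,"z":50,"turn":-1.90},{"x":-594,"y":-565,"z":50,"turn":-1.90},{"x":-594,"y":-565,"z":50,"turn":-1.90},{"x":-594,"y":-565,"z":50,"turn":-1.90},{"x":-594,"y":-565,"z":50,"turn":-1.90},{"x":-594,"y":-565,"z":50,"turn":-1.90},{"x":-594,"y":-565,"z":50,"turn":-1.90},{"x":-594,"y":-565,"z":50,"turn":-1.90},{"x":-594,"y":-565,"z":50,"turn":-1.90}]'
python3 -c "
from h import *
go(530,-267,180,173.8)"
```

```text
clock: 1.1
tool_pos: [0.3904, 0.1008, 0.2053]
ee_rot: [1.282, -2.868, -0.0]
contact_force: [0.2, 1.8, -0.6]
gripper_width: 0.0856
grip_force: 0.0
clock 1.10 pos [390.4 100.8 205.3] yaw 138.2 F [ 0.2  1.8 -0.6] w 85.6 q6 -0.77 -> [ 180.9 -349.4   25.3] turn -0.622
```

```bash
python3 -m pendant '[{"x":181,"y":-350,"z":26,"turn":-0.62},{"x":181,"y":-350,"z":26,"turn":-0.62},{"x":181,"y":-350,"z":26,"turn":-0.62},{"x":181,"y":-350,"z":26,"turn":-0.62},{"x":181,"y":-350,"z":26,"turn":-0.62},{"x":181,"y":-350,"z":26,"turn":-0.62},{"x":181,"y":-350,"z":26,"turn":-0.62},{"x":181,"y":-350,"z":26,"turn":-0.62},{"x":181,"y":-350,"z":26,"turn":-0.62},{"x":181,"y":-350,"z":26,"turn":-0.62},{"x":181,"y":-350,"z":26,"turn":-0.62}]' 0
cat >> h.py <<'E'
def wcloud(fn):
    f=np.load('pics/'+fn+'.npz'); d=f['d']; i=camera_info('wrist'); v,u=np.mgrid[:480,:640]
    P=np.stack([(u-i['cx'])/i['fx']*d,-(v-i['cy'])/i['fy']*d,-d],-1); T=np.array(i['T_tool_cam'])
    P=P@T[:3,:3].T+T[:3,3]; return (P@R.from_rotvec(f['tr']).as_matrix().T+f['tp'])*1000, d>0
E
python3 - <<'E'
from h import *
go(530,-267,120,173.8)
shot('wrist','w0'); C,v=wcloud('w0'); X=C[v&(C[...,2]>92)&(C[...,2]<104)&(C[...,0]>490)&(C[...,0]<570)]
print(len(X),np.median(X[:,2]),rect(X[:,:2]),X[:,1].min(),X[:,1].max(),np.polyfit(X[:,1],X[:,0],1))
E
```

```text
clock: 2.02
tool_pos: [0.53, -0.2729, 0.1783]
ee_rot: [2.083, -2.35, 0.004]
contact_force: [0.7, -0.5, 0.3]
gripper_width: 0.0424
grip_force: 0.0
clock 2.02 pos [ 530.  -272.9  178.3] yaw 173.1 F [ 0.7 -0.5  0.3] w 42.4 q6 -2.05 -> [-6.   0.8 58.3] turn -0.012
2661 97.05213392523868 (array([ 531523.8, -233379.8]), array([151328.1,   7828.9]), 83.6) -308.87487211364214 -157.9082919257034 [1.10514635e-01 5.57102462e+02]
```

View pics/w0.png

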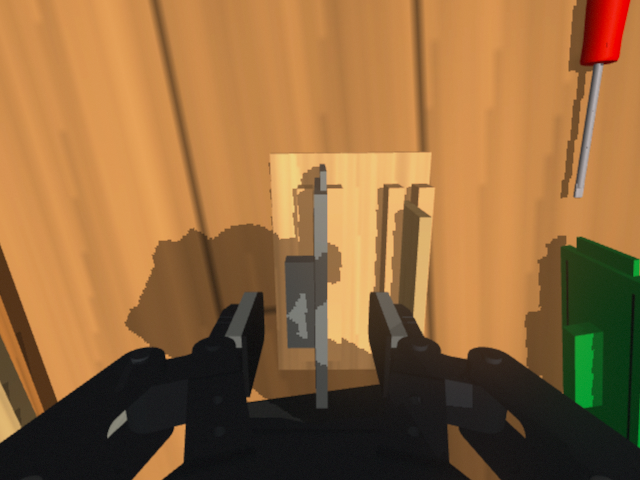

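```bash
python3 -m pendant '[{"x":-4,"y":3,"z":20,"turn":-0.01},{"x":-4,"y":3,"z":50,"turn":-0.01},{"x":-4,"y":3,"z":80,"turn":-0.01},{"x":-4,"y":3,"z":98,"turn":-0.01},{"x":-4,"y":3,"z":105,"turn":-0.01},{"x":-4,"y":3,"z":105,"turn":-0.01}]'
python3 -m pendant '[{"x":0},{"x":0},{"x":0},{"x":0},{"x":0},{"x":0}]' -1
python3 -c "
from h import *
go(527.6,-268.2,73,173.6)"
```

```text
clock: 2.57
tool_pos: [0.5243, -0.2602, 0.0727]
ee_rot: [2.102, -2.333, -0.007]
contact_force: [-0.5, -0.1, 0.2]
gripper_width: 0.0426
grip_force: 0.0
clock 2.57 pos [ 524.3 -260.2   72.7] yaw 174.0 F [-0.5 -0.1  0.2] w 42.6 q6 -2.05 -> [ 7.6 -4.1 -0.3] turn 0.007invalid input at $[0]: expected keys x, y, z, turn
```

```bash
python3 -m pendant '[{"x":4,"y":-2,"z":0,"turn":0},{"x":8,"y":-4,"z":0,"turn":0},{"x":8,"y":-4,"z":0,"turn":0}]'
python3 -m pendant '[{"x":0,"y":0,"z":0,"turn":0},{"x":0,"y":0,"z":0,"turn":0},{"x":0,"y":0,"z":0,"turn":0},{"x":0,"y":0,"z":0,"turn":0},{"x":0,"y":0,"z":0,"turn":0},{"x":0,"y":0,"z":0,"turn":0}]' -1
python3 -c "
from h import *
go(527.6,-268.2,73,173.6)"
```

```text
clock: 2.82
tool_pos: [0.5309, -0.2723, 0.0764]
ee_rot: [-2.101, 2.335, -0.006]
contact_force: [-0.8, -0.4, 0.1]
gripper_width: 0.0429
grip_force: 0.0
clock: 3.32
tool_pos: [0.5292, -0.271, 0.0752]
ee_rot: [2.101, -2.335, 0.001]
contact_force: [-1.6, -0.6, 6.5]
gripper_width: 0.0069
grip_force: 59.6
clock 3.32 pos [ 529.2 -271.    75.2] yaw 174.0 F [-1.6 -0.6  6.5] w 6.9 q6 -2.06 -> [-2.6  1.9  2.2] turn 0.006
```

```bash
python3 -m pendant '[{"x":0,"y":0,"z":-6,"turn":0},{"x":0,"y":0,"z":-18,"turn":0},{"x":0,"y":0,"z":-36,"turn":0},{"x":0,"y":0,"z":-56,"turn":0},{"x":0,"y":0,"z":-76,"turn":0},{"x":0,"y":0,"z":-90,"turn":0},{"x":0,"y":0,"z":-95,"turn":0},{"x":0,"y":0,"z":-95,"turn":0}]'
python3 -c "
from h import *
C=cloud('top',np.load('pics/top0.npz')['d'])*1000
for r,c in((205,290),(204,346),(273,349),(275,292),(240,320)): print(C[r,c].round(0))
go(600,-35,75,173.6)"
```

```text
clock: 3.98
tool_pos: [0.5298, -0.271, 0.1707]
ee_rot: [-2.101, 2.335, -0.003]
contact_force: [0.5, 0.1, -2.6]
gripper_width: 0.007
grip_force: 58.6
[647.  73.  -1.]
[647. -82.   6.]
[454. -87.  10.]
[451.  65.   3.]
[547. -10.   1.]
clock 3.98 pos [ 529.8 -271.   170.7] yaw 174.0 F [ 0.5  0.1 -2.6] w 7.0 q6 -2.06 -> [-242.2  -44.8   95.6] turn 0.007
```

```bash
python3 -m pendant '[{"x":-12,"y":-2,"z":0,"turn":0},{"x":-40,"y":-8,"z":0,"turn":0},{"x":-75,"y":-15,"z":0,"turn":0},{"x":-110,"y":-22,"z":0,"turn":0},{"x":-145,"y":-29,"z":5,"turn":0},{"x":-180,"y":-36,"z":20,"turn":0},{"x":-208,"y":-42,"z":45,"turn":0},{"x":-226,"y":-45,"z":70,"turn":0},{"x":-231,"y":-46,"z":86,"turn":0},{"x":-231,"y":-46,"z":92,"turn":0},{"x":-231,"y":-46,"z":96,"turn":0},{"x":-231,"y":-46,"z":98,"turn":0}]'
python3 -c "
from h import *
go(600,-46,70.2,174)"
```

```text
clock: 4.98
tool_pos: [0.5986, -0.0459, 0.0707]
ee_rot: [2.1, -2.335, -0.002]
contact_force: [-0.5, 0.3, -2.0]
gripper_width: 0.0066
grip_force: 58.6
clock 4.98 pos [598.6 -45.9  70.7] yaw 174.0 F [-0.5  0.3 -2. ] w 6.6 q6 -1.66 -> [-0.1 -1.4  0.5] turn -0.001
```

```bash
python3 -m pendant '[{"x":0,"y":0,"z":1,"turn":0},{"x":0,"y":0,"z":1.5,"turn":0},{"x":0,"y":0,"z":1.5,"turn":0}]'
python3 -m pendant '[{"x":0,"y":0,"z":0,"turn":0},{"x":0,"y":0,"z":0,"turn":0},{"x":0,"y":0,"z":0,"turn":0},{"x":0,"y":0,"z":0,"turn":0},{"x":0,"y":0,"z":0,"turn":0}]' -0.3
python3 -c "
from h import *
go(600,-46,70.2,174);shot('wrist','w1')"
```

```text
clock: 5.23
tool_pos: [0.5998, -0.0467, 0.0709]
ee_rot: [-2.099, 2.336, -0.002]
contact_force: [-0.2, 0.0, -1.8]
gripper_width: 0.0069
grip_force: 58.6
clock: 5.65
tool_pos: [0.5994, -0.0459, 0.0703]
ee_rot: [-2.101, 2.335, -0.001]
contact_force: [-0.0, 0.3, 1.0]
gripper_width: 0.0298
grip_force: 0.0
clock 5.65 pos [599.4 -45.9  70.3] yaw 174.0 F [-0.   0.3  1. ] w 29.8 q6 -1.66 -> [ 0.1 -0.6  0.1] turn -0.001
```

View pics/w1.png

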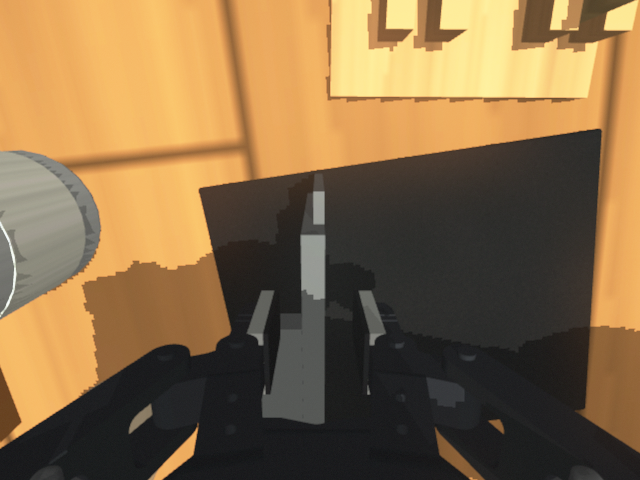

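```bash
python3 -m pendant '[{"x":0,"y":5,"z":0,"turn":0},{"x":0,"y":10,"z":0,"turn":0},{"x":0,"y":13,"z":0,"turn":0},{"x":0,"y":16,"z":0,"turn":0},{"x":0,"y":19,"z":0,"turn":0},{"x":0,"y":22,"z":0,"turn":0},{"x":0,"y":25,"z":0,"turn":0},{"x":0,"y":28,"z":0,"turn":0},{"x":0,"y":31,"z":2,"turn":0},{"x":0,"y":31,"z":3,"turn":0},{"x":0,"y":31,"z":3,"turn":0}]'
python3 -c "
from h import *
go(600,-46,70.2,174);shot('wrist','w2')"
```

```text
clock: 6.62
tool_pos: [0.5679, -0.0425, 0.0667]
ee_rot: [2.101, -2.335, -0.001]
contact_force: [-0.8, -0.7, 1.0]
gripper_width: 0.0298
grip_force: 0.3
clock 6.62 pos [567.9 -42.5  66.7] yaw 174.0 F [-0.8 -0.7  1. ] w 29.8 q6 -1.67 -> [  0.1 -32.3  -3.5] turn -0.000
```

View pics/w2.png

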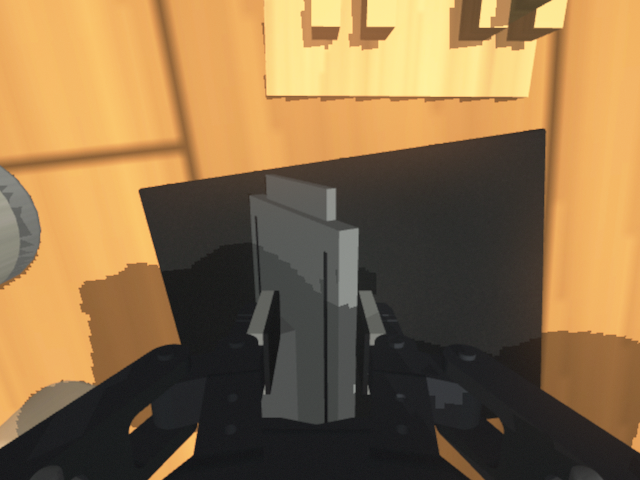

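```bash
python3 -m pendant '[{"x":0,"y":4,"z":2,"turn":0},{"x":0,"y":8,"z":4,"turn":0},{"x":0,"y":12,"z":7,"turn":0},{"x":0,"y":15,"z":9,"turn":0},{"x":0,"y":18,"z":12,"turn":0},{"x":0,"y":20,"z":14,"turn":0},{"x":0,"y":22,"z":16,"turn":0},{"x":0,"y":22,"z":16,"turn":0}]'
python3 -m pendant '[{"x":0,"y":-2,"z":4,"turn":0},{"x":0,"y":-2,"z":8,"turn":0},{"x":0,"y":0,"z":12,"turn":0},{"x":0,"y":2,"z":16,"turn":0},{"x":0,"y":4,"z":20,"turn":0},{"x":0,"y":4,"z":20,"turn":0}]' 0.2
python3 -c "
from h import *
go(600,-46,70.2,174);shot('wrist','w3')"
```

```text
clock: 7.33
tool_pos: [0.5456, -0.0401, 0.0505]
ee_rot: [2.101, -2.335, -0.002]
contact_force: [-0.1, -0.3, 0.1]
gripper_width: 0.0303
grip_force: 0.4
clock: 7.83
tool_pos: [0.5414, -0.0396, 0.03]
ee_rot: [2.101, -2.334, -0.002]
contact_force: [0.3, 0.3, 0.1]
gripper_width: 0.0512
grip_force: 0.0
clock 7.83 pos [541.4 -39.6  30. ] yaw 174.0 F [0.3 0.3 0.1] w 51.2 q6 -1.67 -> [  0.2 -58.8 -40.3] turn -0.000
```

View pics/w3.png

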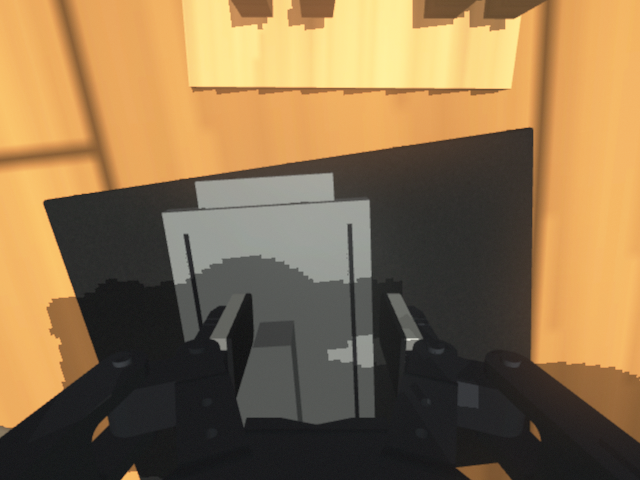

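The cover has come down between the fingers, with the right finger just outside its edge. I'll check the plane from depth.

Run:
```python
from h import *
C,v=wcloud('w3')
for r,c in((215,180),(215,355),(195,265),(245,220),(245,330),(335,275),(250,360),(150,400)): print((r,c),C[r,c].round(1))
```

```text
(215, 180) [596.  -82.    9.1]
(215, 355) [520.1 -74.1   9.7]
(195, 265) [558.2 -86.5   6.9]
(245, 220) [580.8 -66.9   9.9]
(245, 330) [532.2 -61.6   9.3]
(335, 275) [560.1 -27.4  23.2]
(250, 360) [519.1 -57.9   9.5]
(150, 400) [497.7 -99.1   1.4]
```

```bash
python3 -m pendant '[{"x":0,"y":0,"z":-15,"turn":0},{"x":0,"y":0,"z":-50,"turn":0},{"x":0,"y":5,"z":-85,"turn":0},{"x":0,"y":5,"z":-110,"turn":0},{"x":0,"y":5,"z":-120,"turn":0},{"x":0,"y":5,"z":-120,"turn":0},{"x":0,"y":5,"z":-120,"turn":0}]' 0
python3 - <<'E'
from h import *
go(550,0,150,174)
p,d=shot('wrist','w4'); C,v=wcloud('w4')
b=v&(C[...,0]>440)&(C[...,0]<660)&(C[...,1]>-110)&(C[...,1]<90)
for n,a,z in(('plate',6,15),('rib',27,36)):
    m=(b&(C[...,2]>a)&(C[...,2]<z)).astype(np.uint8); k,l,st,_=cv2.connectedComponentsWithStats(m); j=1+st[1:,4].argmax(); X=C[l==j]
    print(n,len(X),np.median(X[:,2]),rect(X[:,:2]/1000), X[:,1].min(),X[:,1].max())
o=p.copy(); o[(b&(C[...,2]>6)&(C[...,2]<15))]=[255,0,0]; o[(b&(C[...,2]>27)&(C[...,2]<36))]=[0,255,0]; cv2.imwrite('pics/w4m.png',o[:,:,::-1])
E
```

```text
clock: 8.47
tool_pos: [0.5378, -0.0393, 0.151]
ee_rot: [-2.101, 2.335, -0.001]
contact_force: [0.2, -0.6, -0.9]
gripper_width: 0.0426
grip_force: 0.0
clock 8.47 pos [537.8 -39.3 151. ] yaw 174.0 F [ 0.2 -0.6 -0.9] w 42.6 q6 -1.68 -> [-40.4  -8.    1. ] turn -0.001
plate 17429 9.99920079145092 (array([561.7, -12.6]), array([162.8,  90.2]), 87.7) -94.76161225978429 70.03743619842015
rib 1920 32.012720920402 (array([562.4,   8.1]), array([70.6, 16.2]), 87.6) -27.43415697207189 43.24389437249877
```

View pics/w4m.png

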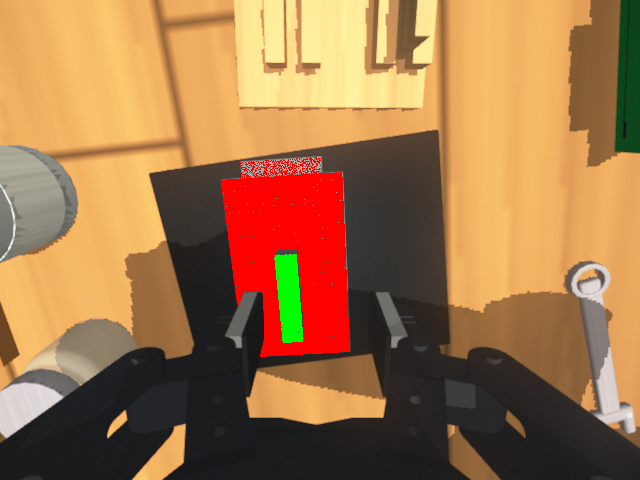

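```bash
python3 -c "
from h import *
go(562.4,8.1,15,177.6)"
```

```text
clock 8.52 pos [536.9 -39.2 149.9] yaw 174.0 F [ 0.3  0.2 -0.4] w 42.9 q6 -1.68 -> [-49.7 -20.6 134.9] turn -0.063
```

```bash
python3 -m pendant '[{"x":-12,"y":-5,"z":10,"turn":-0.02},{"x":-35,"y":-14,"z":40,"turn":-0.05},{"x":-50,"y":-20.5,"z":70,"turn":-0.063},{"x":-50,"y":-20.5,"z":95,"turn":-0.063},{"x":-50,"y":-20.5,"z":115,"turn":-0.063},{"x":-50,"y":-20.5,"z":128,"turn":-0.063},{"x":-50,"y":-20.5,"z":135,"turn":-0.063},{"x":-50,"y":-20.5,"z":135,"turn":-0.063},{"x":-50,"y":-20.5,"z":135,"turn":-0.063}]'
python3 -c "
from h import *
go(562.4,8.1,15,177.6)"
```

```text
clock: 9.27
tool_pos: [0.5624, 0.0087, 0.0149]
ee_rot: [2.174, -2.266, -0.003]
contact_force: [0.8, 0.4, 1.3]
gripper_width: 0.0425
grip_force: 0.0
clock 9.27 pos [562.4   8.7  14.9] yaw 177.6 F [0.8 0.4 1.3] w 42.5 q6 -1.64 -> [ 0.6 -0.  -0.1] turn 0.000
```

```bash
python3 -m pendant '[{"x":0,"y":0,"z":0,"turn":0},{"x":0,"y":0,"z":0,"turn":0},{"x":0,"y":0,"z":0,"turn":0},{"x":0,"y":0,"z":0,"turn":0},{"x":0,"y":0,"z":-4,"turn":0},{"x":0,"y":0,"z":-20,"turn":0},{"x":0,"y":0,"z":-50,"turn":0},{"x":0,"y":0,"z":-85,"turn":0},{"x":0,"y":0,"z":-110,"turn":0},{"x":0,"y":0,"z":-115,"turn":0},{"x":0,"y":0,"z":-115,"turn":0}]' -1
python3 - <<'E'
from h import *
C=cloud('top',np.load('pics/top0.npz')['d'])*1000
a=np.radians(-4.2); e=np.array([np.cos(a),np.sin(a)]); O=np.array([546.9,259.3])
X=C[185:290,170:260].reshape(-1,3); X=X[np.isfinite(X).all(1)]; q=(X[:,:2]-O); bx=q@e; by=q@[-e[1],e[0]]
t=X[:,2]
w=(t>53)&(t<62)
for lo,hi in((-80,-20),(-20,30),(30,75)):
    s=w&(bx>lo)&(bx<hi); print('side',np.percentile(by[s],[2,98]).round(1))
s=w&(abs(by)<45); print('x',np.percentile(bx[s],[1,99]).round(1)); s=w&(abs(by)<40)&(bx<0); print('bar',np.percentile(bx[s],[2,98]).round(1))
s=(t>64)&(bx>50)&(t<85); print('latch',np.percentile(bx[s],[2,98]).round(1),np.percentile(by[s],[2,50,98]).round(1))
for bxp in(-146,15): print(bxp,(O+e*bxp).round(1))
go(*(O+e*-146),130,85.8)
E
```

```text
clock: 10.18
tool_pos: [0.5647, 0.0081, 0.1332]
ee_rot: [-2.172, 2.266, -0.005]
contact_force: [-0.1, 0.3, -2.6]
gripper_width: 0.0149
grip_force: 60.8
side [-59.1  58.1]
side [-59.   58.4]
side [-58.7  58.7]
x [-95.9 102.6]
bar [-95.9 -18.3]
latch [ 71.3 102.8] [-22.2  -0.7  46.6]
-146 [401.3 270. ]
15 [561.9 258.2]
clock 10.18 pos [564.7   8.1 133.2] yaw 177.6 F [-0.1  0.3 -2.6] w 14.9 q6 -1.64 -> [-254.8  174.3    2.4] turn 1.602
```

```bash
python3 -m pendant '[{"x":-12,"y":8,"z":0,"turn":0.08},{"x":-35,"y":24,"z":0,"turn":0.2},{"x":-60,"y":41,"z":0,"turn":0.32},{"x":-85,"y":58,"z":0,"turn":0.44},{"x":-110,"y":75,"z":0,"turn":0.56},{"x":-135,"y":92,"z":0,"turn":0.68},{"x":-160,"y":109,"z":0,"turn":0.80},{"x":-185,"y":126,"z":0,"turn":0.92},{"x":-210,"y":143,"z":0,"turn":1.04},{"x":-230,"y":157,"z":0,"turn":1.16},{"x":-245,"y":168,"z":0,"turn":1.28},{"x":-255,"y":174,"z":0,"turn":1.4}]'
python3 -c "
from h import *
go(401,270,120,85.8)"
```

```text
clock: 11.18
tool_pos: [0.397, 0.2711, 0.129]
ee_rot: [0.196, -3.131, 0.002]
contact_force: [-0.5, 0.1, -1.9]
gripper_width: 0.0142
grip_force: 60.7
clock 11.18 pos [397.  271.1 129. ] yaw 97.2 F [-0.5  0.1 -1.9] w 14.2 q6 0.32 -> [-3.9 -1.6  9. ] turn 0.198
```

```bash
python3 -m pendant '[{"x":-2,"y":-1,"z":10,"turn":0.1},{"x":-4,"y":-1.5,"z":25,"turn":0.2},{"x":-4,"y":-1.5,"z":38,"turn":0.2},{"x":-4,"y":-1.5,"z":44,"turn":0.2},{"x":-4,"y":-1.5,"z":44,"turn":0.2}]'
python3 -c "
from h import *
go(401,270,57,85.8)"
```

```text
clock: 11.6
tool_pos: [0.4019, 0.2683, 0.0844]
ee_rot: [-0.112, -3.135, 0.004]
contact_force: [1.1, 0.4, -1.8]
gripper_width: 0.0147
grip_force: 60.7
clock 11.60 pos [401.9 268.3  84.4] yaw 85.9 F [ 1.1  0.4 -1.8] w 14.7 q6 0.51 -> [ 0.8  1.7 27.4] turn 0.002
```

```bash
python3 -m pendant '[{"x":1,"y":2,"z":6,"turn":0},{"x":1,"y":2,"z":11,"turn":0},{"x":1,"y":2,"z":14,"turn":0},{"x":1,"y":2,"z":16,"turn":0},{"x":1,"y":2,"z":18,"turn":0},{"x":1,"y":2,"z":18,"turn":0}]'
python3 -m pendant '[{"x":0,"y":0,"z":2,"turn":0},{"x":0,"y":0,"z":4,"turn":0},{"x":0,"y":0,"z":6,"turn":0},{"x":0,"y":0,"z":8,"turn":0},{"x":0,"y":0,"z":10,"turn":0},{"x":0,"y":0,"z":10,"turn":0},{"x":0,"y":0,"z":10,"turn":0}]'
python3 - <<'E'
from h import *
go(401,270,57,85.8)
shot('wrist','w5')
C,v=wcloud('w5')
for r,c in((150,316),(200,316),(250,316),(200,260),(200,370),(120,316)): print((r,c),C[r,c].round(1))
E
```

```text
clock: 12.1
tool_pos: [0.4026, 0.2716, 0.0698]
ee_rot: [-0.111, -3.139, -0.001]
contact_force: [-5.9, -1.3, 9.6]
gripper_width: 0.0145
grip_force: 62.7
clock: 12.68
tool_pos: [0.4007, 0.2721, 0.0598]
ee_rot: [-0.11, -3.135, -0.003]
contact_force: [-9.7, 0.5, 12.6]
gripper_width: 0.0143
grip_force: 65.7
clock 12.68 pos [400.7 272.1  59.8] yaw 86.0 F [-9.7  0.5 12.6] w 14.3 q6 0.51 -> [-0.5 -2.   2.8] turn 0.003
(150, 316) [336.8 276.   37.7]
(200, 316) [356.8 274.6  43.8]
(250, 316) [371.2 273.6  68.4]
(200, 260) [355.4 251.   42.4]
(200, 370) [358.5 297.3  43.3]
(120, 316) [324.7 276.9  34.5]
```

View pics/w5.png

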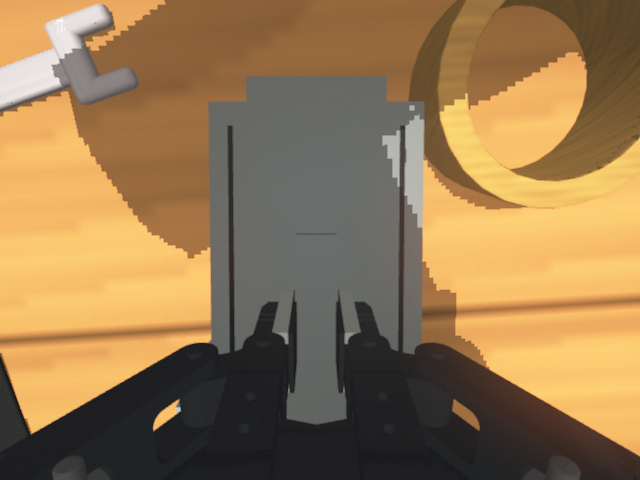

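```bash
python3 -m pendant '[{"x":3,"y":0,"z":-8,"turn":0},{"x":3,"y":0,"z":-30,"turn":0},{"x":3,"y":-2,"z":-60,"turn":0},{"x":0,"y":-2,"z":-80,"turn":0},{"x":-20,"y":-2,"z":-90,"turn":0},{"x":-45,"y":-2,"z":-90,"turn":0},{"x":-75,"y":-2,"z":-90,"turn":0},{"x":-105,"y":-2,"z":-90,"turn":0},{"x":-132,"y":-2,"z":-90,"turn":0},{"x":-152,"y":-2,"z":-90,"turn":0},{"x":-164,"y":-2,"z":-90,"turn":0},{"x":-167,"y":-2,"z":-90,"turn":0}]'
python3 -m pendant '[{"x":0,"y":0,"z":0,"turn":0},{"x":0,"y":0,"z":0,"turn":0},{"x":0,"y":0,"z":0,"turn":0}]'
python3 - <<'E'
from h import *
go(566.8,257.8,150,85.8)
shot('wrist','w6')
C,v=wcloud('w6')
for c in(260,316,370):
  print(c,[tuple(C[r,c].round(1)) for r in range(60,260,20)])
E
```

```text
clock: 13.73
tool_pos: [0.5724, 0.257, 0.1492]
ee_rot: [0.115, 3.137, 0.0]
contact_force: [0.4, 0.3, -2.2]
gripper_width: 0.0141
grip_force: 63.7
clock: 13.98
tool_pos: [0.5686, 0.2577, 0.1491]
ee_rot: [-0.111, -3.139, 0.0]
contact_force: [-0.2, 0.1, -1.8]
gripper_width: 0.0143
grip_force: 63.7
clock 13.98 pos [568.6 257.7 149.1] yaw 85.9 F [-0.2  0.1 -1.8] w 14.3 q6 0.38 -> [ 1.8 -0.  -0.9] turn 0.002
260 [(np.float64(456.3), np.float64(233.5), np.float64(56.6)), (np.float64(474.9), np.float64(240.0), np.float64(117.6)), (np.float64(482.9), np.float64(239.5), np.float64(119.7)), (np.float64(491.2), np.float64(239.4), np.float64(125.8)), (np.float64(499.1), np.float64(238.6), np.float64(126.4)), (np.float64(507.1), np.float64(238.1), np.float64(128.8)), (np.float64(515.1), np.float64(237.5), np.float64(131.1)), (np.float64(523.2), np.float64(236.9), np.float64(132.9)), (np.float64(531.2), np.float64(236.3), np.float64(135.4)), (np.float64(539.7), np.float64(235.5), np.float64(135.9))]
316 [(np.float64(458.5), np.float64(264.9), np.float64(56.6)), (np.float64(476.5), np.float64(263.6)
[... 387 characters left out ...]
(533.2), np.float64(259.7), np.float64(133.7)), (np.float64(535.4), np.float64(259.5), np.float64(157.3))]
370 [(np.float64(460.6), np.float64(295.3), np.float64(56.7)), (np.float64(478.0), np.float64(286.4), np.float64(117.3)), (np.float64(486.1), np.float64(285.9), np.float64(119.3)), (np.float64(494.3), np.float64(284.9), np.float64(124.9)), (np.float64(502.3), np.float64(284.4), np.float64(127.0)), (np.float64(510.3), np.float64(283.9), np.float64(128.7)), (np.float64(518.3), np.float64(283.3), np.float64(131.1)), (np.float64(526.6), np.float64(282.9), np.float64(132.0)), (np.float64(534.8), np.float64(282.4), np.float64(133.9)), (np.float64(543.0), np.float64(281.9), np.float64(135.9))]
```

View pics/w6.png

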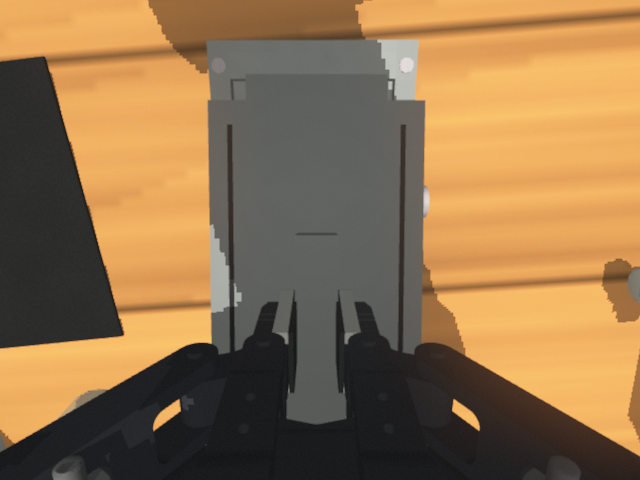

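Run:
```python
from h import *
C,v=wcloud('w6'); f=np.load('pics/w6.npz'); tp=f['tp']*1000
M=R.from_rotvec(f['tr']).as_matrix(); T=(C-tp)@M   # tool coordinates
m=np.zeros((480,640),bool); m[110:220,240:300]=1; m[110:220,330:395]=1
X=T[m&v]; A=np.c_[X[:,:2],np.ones(len(X))]; k=np.linalg.lstsq(A,X[:,2],rcond=None)[0]
r=X[:,2]-A@k; g=abs(r)<2; k=np.linalg.lstsq(A[g],X[g,2],rcond=None)[0]; print('plate plane z=',k.round(4),'tilt deg',np.degrees(np.arctan(k[:2])).round(2),'rms',r[g].std())
ki=np.zeros(C.shape[:2],bool)
pl=v&(abs(T[...,2]-(T[...,0]*k[0]+T[...,1]*k[1]+k[2]))<3)
ki=pl.copy(); ki[:103]=0; ki[215:]=0; ki[:,:200]=0; ki[:,435:]=0
print('plate y edges',[ (np.percentile(T[r][ki[r]][:,1],[0,100])).round(1) for r in range(115,210,15)])
fr=[T[:,c][pl[:,c]&(np.arange(480)>80)&(np.arange(480)<200)][:,0].max() for c in (215,225,400,415)]; print('plate front edge tool x',np.round(fr,1))
tg=v&(T[...,2]>20)&(T[...,2]<40); tg[103:]=0; X=T[tg]; print('tongue',np.percentile(X,[1,99],axis=0).round(1))
bt=v&(C[...,2]>53)&(C[...,2]<61); bt[100:]=0; bt[:,:190]=0; bt[:,440:]=0
print('box y edges',[np.percentile(T[r][bt[r]][:,1],[0,100]).round(1) for r in (45,50,55,60,65)], 'end tool x',np.percentile(T[bt][:,0],99.5).round(1),'topz',np.median(C[bt][:,2]))
X=T[bt&(T[...,0]>90)];print(rect(X[:,:2]/1000))
W=C[bt]; print(rect(W[:,:2]/1000))
```

```text
plate plane z= [ 2.2690e-01 -1.0000e-03  6.5941e+00] tilt deg [12.79 -0.06] rms 0.6474572605212937
plate y edges [array([-46. ,  44.3]), array([-45.8,  44.1]), array([-45.5,  43.4]), array([-45.4,  44.4]), array([-45.9,  44.3]), array([-45.6,  44.2]), array([-45.3,  43.9])]
plate front edge tool x [83.5 83.4 83.6 83.6]
tongue [[ 83.  -37.3  24.6]
 [ 94.4  35.5  33. ]]
box y edges [array([-61.6,  55.8]), array([-61.3,  56. ]), array([-61.8,  55.8]), array([-61.7,  55.7]), array([-61.5,  55.7])] end tool x 120.5 topz 57.02929592785048
(array([105.5,  -3. ]), array([118.5,  30.8]), 89.9)
(array([463.4, 262.2]), array([118.5,  31.4]), 86.0)
```

```bash
python3 -m pendant '[{"x":0,"y":-2.2,"z":8,"turn":0},{"x":0,"y":-2.2,"z":22,"turn":0},{"x":0,"y":-2.2,"z":38,"turn":0},{"x":0,"y":-2.2,"z":50,"turn":0},{"x":0,"y":-2.2,"z":58,"turn":0},{"x":0,"y":-2.2,"z":62,"turn":0},{"x":0,"y":-2.2,"z":63,"turn":0},{"x":0,"y":-2.2,"z":63,"turn":0},{"x":0,"y":-2.2,"z":63,"turn":0}]'
python3 - <<'E'
from h import *
go(568.6,257.7,83,85.9)
p,d=shot('wrist','w7')
C,v=wcloud('w7'); f=np.load('pics/w7.npz'); tp=f['tp']*1000
M=R.from_rotvec(f['tr']).as_matrix(); T=(C-tp)@M
bt=v&(C[...,2]>53)&(C[...,2]<61)&(T[...,0]>102); bt[:,:100]=0; bt[:,560:]=0
X=T[bt]; print('box bar',rect(X[:,:2]/1000),np.percentile(X[:,0],[0.5,99.5]))
for c in (316,): print([tuple(T[r,c].round(1)) for r in range(0,150,6)])
cv2.imwrite('pics/w7c.png',cv2.resize(p[0:200,160:480,::-1],None,fx=2.4,fy=2.4))
E
```

```text
clock: 14.78
tool_pos: [0.5702, 0.2556, 0.0867]
ee_rot: [0.112, 3.138, 0.001]
contact_force: [-0.3, 0.8, -1.5]
gripper_width: 0.0143
grip_force: 63.7
clock 14.78 pos [570.2 255.6  86.7] yaw 85.9 F [-0.3  0.8 -1.5] w 14.3 q6 0.37 -> [1.7 2.  3.7] turn 0.000
box bar (array([112. ,  -1.1]), array([ 20. , 118.6]), 0.0) [102.07857761 121.53728241]
[(np.float64(121.4), np.float64(-0.6), np.float64(29.6)), (np.float64(119.4), np.float64(-0.6), np.float64(29.8)), (np.float64(117.2), np.float64(-0.6), np.float64(29.5)), (np.float64(115.1), np.float64(-0.6), np.float64(29.6)), (np.float64(113.0), np.float64(-0.6), np.float64(29.9)), (np.float64(110.9), np.float64(-0.6), np.float64(30.0)), (np.float64(108.8), np.float64(-0.6), np.float64(30.3)), (np.float64(106.5), np.float64(-0.6), np.float64(29.9)), (np.float64(104.4), np.float64(-0.6), np.float64(30.9)), (np.float64(102.4), np.float64(-0.6), np.float64(32.2)), (np.float64(108.3), np.float64(-0.6), np.float64(81.0)), (np.float64(105.4), np.float64(-0.6), np.float64(80.7)), (np.float64(102.5), np.float64(-0.6), np.float64(81.5)), (np.float64(93.2), np.float64(-0.6), np.float64(32.2)), (np.float64(90.6), np.float64(-0.6), np.float64(30.4)), (np.float64(88.3), np.float64(-0.6), np.float64(30.5)), (np.float64(85.8), np.float64(-0.6), np.float64(30.0)), (np.float64(83.2), np.float64(-0.6), np.float64(26.1)), (np.float64(80.7), np.float64(-0.6), np.float64(24.6)), (np.float64(78.4), np.float64(-0.6), np.float64(24.6)), (np.float64(76.0), np.float64(-0.6), np.float64(24.7)), (np.float64(73.6), np.float64(-0.6), np.float64(24.1)), (np.float64(71.2), np.float64(-0.6), np.float64(22.9)), (np.float64(68.8), np.float64(-0.6), np.float64(23.6)), (np.float64(66.4), np.float64(-0.6), np.float64(21.9))]
```

View pics/w7c.png

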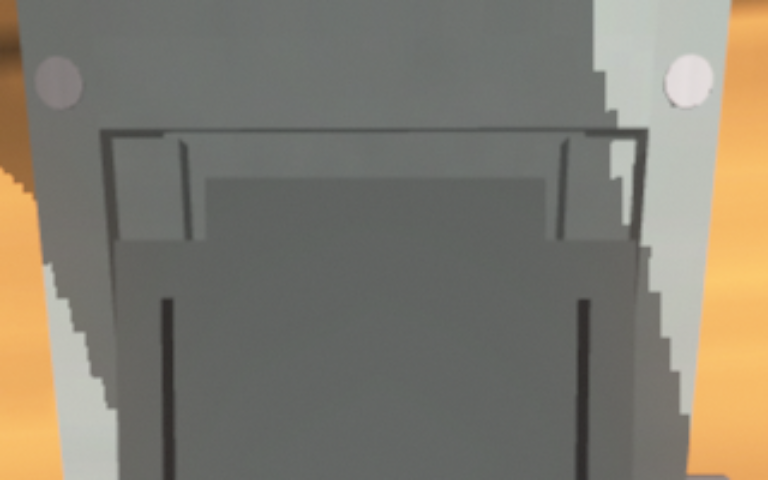

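```bash
python3 -m pendant '[{"x":0,"y":0,"z":1.5,"turn":0},{"x":0,"y":0,"z":3,"turn":0},{"x":0,"y":0,"z":4,"turn":0},{"x":0,"y":0,"z":4,"turn":0},{"x":0,"y":0,"z":4,"turn":0}]'
python3 -c "
from h import *
go(568.6,257.7,83,85.9)"
```

```text
clock: 15.25
tool_pos: [0.5698, 0.2554, 0.0821]
ee_rot: [0.112, 3.139, 0.0]
contact_force: [0.5, 0.4, -0.8]
gripper_width: 0.0141
grip_force: 63.9
clock 15.25 pos [569.8 255.4  82.1] yaw 85.9 F [ 0.5  0.4 -0.8] w 14.1 q6 0.37 -> [ 1.3  2.2 -0.9] turn 0.000
```

```bash
python3 -m pendant '[{"x":2,"y":0,"z":0,"turn":0},{"x":5,"y":0,"z":0,"turn":0},{"x":8,"y":0,"z":0,"turn":0},{"x":11,"y":0,"z":0,"turn":0},{"x":13,"y":0,"z":0,"turn":0},{"x":15,"y":0,"z":0,"turn":0},{"x":15,"y":0,"z":0,"turn":0}]'
python3 - <<'E'
from h import *
go(568.6,257.7,83,85.9)
p,d=shot('wrist','w8')
cv2.imwrite('pics/w8c.png',cv2.resize(p[0:200,160:480,::-1],None,fx=2.4,fy=2.4))
E
```

```text
clock: 15.83
tool_pos: [0.554, 0.2565, 0.082]
ee_rot: [-0.112, -3.139, 0.0]
contact_force: [-0.9, -0.1, -1.6]
gripper_width: 0.0143
grip_force: 63.9
clock 15.83 pos [554.  256.5  82. ] yaw 85.9 F [-0.9 -0.1 -1.6] w 14.3 q6 0.38 -> [-14.4   2.2  -1. ] turn 0.000
```

View pics/w8c.png

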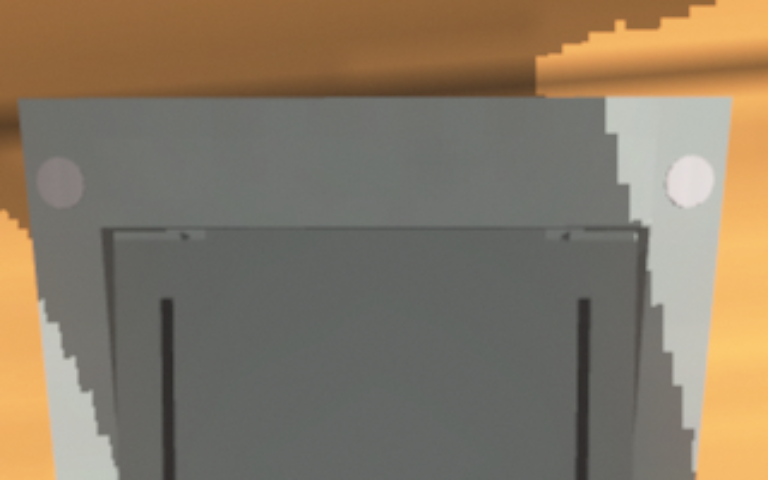

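The tongue is under the bar, with a front gap of about 2 mm in the crop, and the plate is centred between the walls. Starting the controlled pivot.

```bash
python3 -m pendant '[{"x":1,"y":0,"z":0,"turn":0},{"x":0.5,"y":0,"z":1,"turn":0},{"x":0,"y":0,"z":2,"turn":0},{"x":-0.6,"y":0,"z":3,"turn":0},{"x":-1.1,"y":0,"z":4.1,"turn":0},{"x":-1.7,"y":0,"z":5.2,"turn":0},{"x":-2.3,"y":0,"z":6.5,"turn":0},{"x":-2.8,"y":0,"z":7.8,"turn":0},{"x":-2.8,"y":0,"z":7.8,"turn":0}]'
cat >> h.py <<'E'
def tilt(fn):
    shot('wrist',fn); C,v=wcloud(fn); f=np.load('pics/'+fn+'.npz'); T=(C-f['tp']*1000)@R.from_rotvec(f['tr']).as_matrix()
    m=np.zeros((480,640),bool); m[110:220,240:300]=1; m[110:220,330:395]=1
    X=T[m&v]; A=np.c_[X[:,:2],np.ones(len(X))]; k=np.linalg.lstsq(A,X[:,2],rcond=None)[0]
    g=abs(X[:,2]-A@k)<2; k=np.linalg.lstsq(A[g],X[g,2],rcond=None)[0]; W=C[m&v]
    print('tilt',np.degrees(np.arctan(k[:2])).round(2),'plate z at tool x=83:',(f['tp'][2]*1000-k[2]-83*k[0]).round(1),'at 0: %.1f'%(f['tp'][2]*1000-k[2]))
E
python3 -c "
from h import *
go(568.6,257.7,62.5,85.9); tilt('w9')"
```

```text
clock: 16.63
tool_pos: [0.5583, 0.2563, 0.0743]
ee_rot: [0.113, 3.138, 0.0]
contact_force: [1.3, -0.2, 4.6]
gripper_width: 0.0145
grip_force: 64.8
clock 16.63 pos [558.3 256.3  74.3] yaw 85.9 F [ 1.3 -0.2  4.6] w 14.5 q6 0.38 -> [-10.1   2.1  11.8] turn -0.000
tilt [ 7.49 -0.04] plate z at tool x=83: 57.4 at 0: 68.3
```

```bash
python3 -m pendant '[{"x":-0.5,"y":0,"z":1.2,"turn":0},{"x":-1,"y":0,"z":2.5,"turn":0},{"x":-1.5,"y":0,"z":3.8,"turn":0},{"x":-2,"y":0,"z":5,"turn":0},{"x":-2.4,"y":0,"z":6.3,"turn":0},{"x":-2.8,"y":0,"z":7.6,"turn":0},{"x":-3.1,"y":0,"z":8.8,"turn":0},{"x":-3.4,"y":0,"z":10,"turn":0},{"x":-3.6,"y":0,"z":11,"turn":0},{"x":-3.8,"y":0,"z":12,"turn":0},{"x":-3.8,"y":0,"z":12,"turn":0},{"x":-3.8,"y":0,"z":12,"turn":0}]'
python3 -c "
from h import *
go(568.6,257.7,62.5,85.9); tilt('w10')"
```

```text
clock: 17.68
tool_pos: [0.5612, 0.2565, 0.0625]
ee_rot: [-0.112, -3.14, -0.002]
contact_force: [-0.9, 1.3, 6.9]
gripper_width: 0.0144
grip_force: 66.3
clock 17.68 pos [561.2 256.5  62.5] yaw 85.9 F [-0.9  1.3  6.9] w 14.4 q6 0.38 -> [-7.3  1.7  0. ] turn 0.000
tilt [0.26 0.01] plate z at tool x=83: 56.9 at 0: 57.3
```

```bash
python3 -m pendant '[{"x":0,"y":0,"z":0.7,"turn":0},{"x":0,"y":0,"z":1.4,"turn":0},{"x":0,"y":0,"z":2,"turn":0},{"x":0,"y":0,"z":2,"turn":0},{"x":0,"y":0,"z":2,"turn":0}]'
python3 -c "
from h import *
go(568.6,257.7,62.5,85.9); tilt('w11')"
```

```text
clock: 18.15
tool_pos: [0.5615, 0.2565, 0.062]
ee_rot: [0.112, 3.139, 0.002]
contact_force: [-3.8, -0.2, 16.2]
gripper_width: 0.0147
grip_force: 67.7
clock 18.15 pos [561.5 256.5  62. ] yaw 85.9 F [-3.8 -0.2 16.2] w 14.7 q6 0.38 -> [-7.   1.7 -0.5] turn 0.000
tilt [-0.13 -0.  ] plate z at tool x=83: 57.0 at 0: 56.8
```

```bash
python3 -m pendant '[{"x":0,"y":0,"z":-1.5,"turn":0},{"x":0,"y":0,"z":-1.5,"turn":0}]'
python3 -m pendant '[{"x":0,"y":0,"z":0,"turn":0},{"x":0,"y":0,"z":0,"turn":0},{"x":0,"y":0,"z":0,"turn":0},{"x":0,"y":0,"z":0,"turn":0},{"x":0,"y":0,"z":-10,"turn":0},{"x":0,"y":0,"z":-40,"turn":0},{"x":0,"y":0,"z":-75,"turn":0},{"x":0,"y":0,"z":-105,"turn":0},{"x":0,"y":0,"z":-120,"turn":0},{"x":0,"y":0,"z":-120,"turn":0},{"x":0,"y":0,"z":-120,"turn":0}]' -0.1
python3 - <<'E'
from h import *
tilt('w12')
p,d=shot('top','t2'); C=cloud('top',d)*1000
a=np.radians(-4.1); e=np.array([np.cos(a),np.sin(a)]); O=np.array([546.9,259.3]); q=C[...,:2]-O; bx=q@e; by=q@[-e[1],e[0]]
for lo,hi in((-70,-45),(-45,-25),(-25,0),(0,50),(55,68),(72,80)):
    s=(bx>lo)&(bx<hi)&(abs(by)<38)&(abs(by)>12)&(C[...,2]>20); print(lo,hi,s.sum(),np.median(C[...,2][s]).round(1))
s=(abs(by)<12)&(bx>60)&(bx<90)&(C[...,2]>40); 
for b in range(60,90,4):
    t=s&(bx>=b)&(bx<b+4); print(b,t.sum(),C[...,2][t].mean().round(1) if t.any() else '')
E
```

```text
clock: 18.37
tool_pos: [0.5614, 0.2565, 0.0622]
ee_rot: [0.112, 3.139, 0.002]
contact_force: [0.8, 1.3, 5.7]
gripper_width: 0.0144
grip_force: 66.0
clock: 19.28
tool_pos: [0.562, 0.2562, 0.1832]
ee_rot: [0.112, 3.137, 0.001]
contact_force: [-0.2, -0.4, -0.5]
gripper_width: 0.0386
grip_force: 0.0
tilt [-0.25 -0.02] plate z at tool x=83: 57.2 at 0: 56.8
-70 -45 320 679.3
-45 -25 332 665.0
-25 0 507 657.7
0 50 1092 642.7
55 68 70 632.6
72 80 9 57.6
60 1 623.1
64 0 
68 0 
72 0 
76 0 
80 2 79.3
84 5 73.8
88 1 74.1
```

```bash
python3 -m pendant '[{"x":20,"y":-10,"z":-5,"turn":0},{"x":45,"y":-35,"z":-20,"turn":0},{"x":70,"y":-70,"z":-30,"turn":0},{"x":90,"y":-105,"z":-30,"turn":0},{"x":105,"y":-140,"z":-30,"turn":0},{"x":120,"y":-175,"z":-30,"turn":0},{"x":120,"y":-205,"z":-30,"turn":0},{"x":120,"y":-230,"z":-30,"turn":0},{"x":120,"y":-245,"z":-30,"turn":0},{"x":120,"y":-250,"z":-30,"turn":0},{"x":120,"y":-250,"z":-30,"turn":0}]'
python3 - <<'E'
from h import *
p,d=shot('top','t3'); C=cloud('top',d)*1000
a=np.radians(-4.1); e=np.array([np.cos(a),np.sin(a)]); O=np.array([546.9,259.3]); q=C[...,:2]-O; bx=q@e; by=q@[-e[1],e[0]]
for lo,hi in((-70,-45),(-45,-25),(-25,0),(0,50),(55,68),(72,80)):
    s=(bx>lo)&(bx<hi)&(abs(by)<38)&(abs(by)>12)&(C[...,2]>20); print(lo,hi,s.sum(),np.median(C[...,2][s]).round(1))
for n,z in(('before','top0'),('after','t3')):
    Z=cloud('top',np.load('pics/%s.npz'%z)['d'])*1000; q=Z[...,:2]-O; bx=q@e; by=q@[-e[1],e[0]]
    s=(abs(by)<12)&(Z[...,2]>54)&(Z[...,2]<90)
    print(n,[(b,int((s&(bx>=b)&(bx<b+3)).sum()),float(Z[...,2][s&(bx>=b)&(bx<b+3)].mean().round(1))) for b in range(60,95,3)])
    r=(C[...,2]>74)&(C[...,2]<90)&(abs(by)<14)&(bx<10+15)
s=(C[...,2]>74)&(C[...,2]<86); s[:190]=0; s[285:]=0; s[:,:190]=0; s[:,250:]=0
q=C[s][:,:2]-O; b=np.c_[q@e,q@[-e[1],e[0]]]; b=b[b[:,0]<60]; print('rib in box frame',rect(b/1000),len(b))
s=state(); print(s['clock'],s['contact_force'].round(1),s['grip_force'])
E
```

```text
clock: 20.3
tool_pos: [0.423, 0.0145, 0.2108]
ee_rot: [-0.116, -3.137, -0.001]
contact_force: [-0.3, -0.6, 0.8]
gripper_width: 0.0382
grip_force: 0.0
-70 -45 189 57.1
-45 -25 153 58.2
-25 0 178 57.4
0 50 352 58.5
55 68 94 58.2
72 80 50 56.8
before [(60, 0, nan), (63, 0, nan), (66, 0, nan), (69, 8, 63.3), (72, 13, 64.1), (75, 16, 68.5), (78, 13, 74.1), (81, 10, 74.6), (84, 5, 72.0), (87, 15, 71.3), (90, 7, 72.6), (93, 10, 73.3)]
after [(60, 8, 58.6), (63, 7, 58.1), (66, 11, 58.3), (69, 13, 62.6), (72, 13, 65.9), (75, 16, 70.0), (78, 16, 73.6), (81, 4, 76.4), (84, 7, 71.4), (87, 11, 73.0), (90, 13, 71.8), (93, 8, 73.0)]
rib in box frame (array([14.7, -0.4]), array([71.6, 17.4]), 0.6) 170
20.35 [-0.8  0.4  0.3] 0.0<stdin>:9: RuntimeWarning: Mean of empty slice.
  ret = ret.dtype.type(ret / rcount)
```

```bash
python3 -c "
from plant import hand_in
print(hand_in())"
```

```text
the job is handed in; nothing more can be done
None
```

The cover was laid flat on the mat, hooked under the bar, pivoted down and latched, then released; the final depth check showed it level at 58 mm with the latch sprung out over its rear edge. I handed in at about 20 s, but I viewed 12 pictures, over the limit of 10.

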